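# Put the tube offcuts back on the blocks of their own length

## Robot

A 7-joint arm with a two-finger parallel gripper is mounted at the origin on the work surface; the furniture and walls round the work are solid. World frame = base frame: x ahead of the robot, y to its left, z up, the work surface at z = 0. Lengths are in m, angles in rad, forces in N, time in s.
With the tool pointing down it reaches from about 0.4 to 0.85 m from the base axis. Payload 4.5 kg.
Tool frame: the origin (TCP) lies midway between the tips of the shut fingers; the grasp point (between the pads) lies 19 mm behind it; z points along the fingers, y is the line along which they close (so a half turn about z gives the same grasp; the last joint's range is limited). The gripper opens to 88 mm and grips with 3 to 60 N. Pads are 18 mm wide; open, the fingers measure 123 mm over their backs; the gripper's body (75 mm by 187 mm) begins 45 mm behind the grasp point.
Start: joints at [-1.131, 0.689, -0.195, 1.565, 0.157, 0.902, -0.215], TCP at [0.247, 0.574, 0.239] pointing down, gripper open.
Joint ranges: [-3.01, 3.01], [-0.46, 2.08], [-1.47, 1.51], [0.13, 2.56], [-1, 4.14], [0.04, 2.09], [-2.66, 2.66]. Speed limits (rad/s): [2.57, 2.57, 3.14, 3.14, 3.14, 3.14, 3.14].

## Interface

Orientations are given as a unit quaternion [x, y, z, w].
In Python, from plant import r, eyes, finish_job gives the robot as it stands. The module is installed in compiled form; this text tells all that it offers.
- The arm moves only by the tool move_arm, never from a script. Its argument "motion" is a list of rows, each a list of 7 numbers: the shift along the tool's x, y, z in mm, then the turn, a rotation vector about the tool's x, y, z in degrees, then the closure, from 0 (fully open) to 1 (shut). A call has 1 to 5 rows; each row is the pose to reach, as a shift and turn from the pose commanded when the call began, along the tool's axes at that moment; what a row does not reach only later rows make up. A row lasts 1/8 s, in which the tool goes at most 62.5 mm and 10.7 degrees, less where a joint would pass 70% of its speed; a pose out of reach is approached as far as the arm can. A call with a gripper value outside its range is refused whole. The fingers move at their own pace and stop on an object; "newtons" is the grip in N (left out, the last holds). Time passes only in rows, so rows that repeat a pose let the fingers close. It gives the time, the measured TCP pose, the force, the opening and the grip force at its end, in the units of the state.
- r.get_state(): the state, without advancing time (a new reading comes with each control period).
- eyes.snapshot(name): name is "scene" or "top" or "wrist"; returns a dict with "frame" (400x640x3 uint8, red, green, blue), "z_map" (400x640 float32, m along the optical axis (not along the pixel's ray), 0 where there is no reading), "intrinsics" (3x3 intrinsics, pixels), "world_to_cam" (4x4, takes a point from world to camera coordinates). Camera axes: x right, y down, z forward; pixel columns grow to the right and rows downward; lengths in m; the calibration is good to about 2 mm. A picture is of the moment at which its call begins.
- finish_job(): hands the job in; it is judged then, once.
The state is a dict: "clock": time; "q": joint angles; "qd": joint speeds; "joint_torque": joint torques, N m; "tool_pos": TCP position; "eef_rot": TCP orientation; "contact_force": force on the tool from outside, world axes, zero at the start; "moment": the same for the moment, N m; "opening": opening from 0.0 (shut) to 1.0 (fully open); "finger_force": force on a finger pad.
Only numpy, scipy, OpenCV 4.12 (cv2) and the standard library are available. Lean on these libraries where they do the work, as an engineer would, in place of code of your own. Each camera call takes 0.05 s, during which the arm holds its last target. There are 200 camera calls.

## Task

The four square tube offcuts have been laid on the wrong rest blocks. Rearrange them so that each offcut lies flat on the aluminium block of exactly its own length, along the block's middle line with its ends flush with the block's ends; the black rubber mat is free for putting an offcut down on the way.

Things in the scene. Friction and masses are not known exactly. Their poses are not given: they have to be found in the camera images.
- tube_90_centre (a point): centre (half-way up) of the loose square steel tube offcut 90 mm long, 25 mm wide and 25 mm high, rusty brown; its long axis is its y axis, x is across it and z up. Either end may point either way
- tube_110_centre (a point): centre (half-way up) of the loose square steel tube offcut 110 mm long, 40 mm wide and 40 mm high, worn pale grey; its long axis is its y axis, x is across it and z up. Either end may point either way
- tube_150_centre (a point): centre (half-way up) of the loose square steel tube offcut 150 mm long, 40 mm wide and 40 mm high, rusty brown; its long axis is its y axis, x is across it and z up. Either end may point either way
- tube_170_centre (a point): centre (half-way up) of the loose square steel tube offcut 170 mm long, 30 mm wide and 30 mm high, worn pale grey; its long axis is its y axis, x is across it and z up. Either end may point either way
- block_90: fixed pale, bare aluminium rest block 90 mm long (its y axis) by 64 mm wide (its x axis) and 25 mm thick, flat on top, with a screw in each corner; the 90 mm offcut belongs on it. Origin at the centre of its underside on the worktop, so its top is 25 mm above the origin. At the start one of the other offcuts lies on it, perhaps overhanging its ends
- block_110: fixed pale, bare aluminium rest block 110 mm long (its y axis) by 64 mm wide (its x axis) and 25 mm thick, flat on top, with a screw in each corner; the 110 mm offcut belongs on it. Origin at the centre of its underside on the worktop, so its top is 25 mm above the origin. At the start one of the other offcuts lies on it, perhaps overhanging its ends
- block_150: fixed pale, bare aluminium rest block 150 mm long (its y axis) by 64 mm wide (its x axis) and 25 mm thick, flat on top, with a screw in each corner; the 150 mm offcut belongs on it. Origin at the centre of its underside on the worktop, so its top is 25 mm above the origin. At the start one of the other offcuts lies on it, perhaps overhanging its ends
- block_170: fixed pale, bare aluminium rest block 170 mm long (its y axis) by 64 mm wide (its x axis) and 25 mm thick, flat on top, with a screw in each corner; the 170 mm offcut belongs on it. Origin at the centre of its underside on the worktop, so its top is 25 mm above the origin. At the start one of the other offcuts lies on it, perhaps overhanging its ends
- mat: fixed black ribbed rubber mat, 180 mm long (its y axis), 64 mm wide (its x axis), 4 mm thick, empty at the start: the free spot. Origin at the centre of its underside on the worktop, so its top is 4 mm above the origin
There are look-alikes about, which are no part of the job. What is shaped like the part that bears tube_110_centre but green or purple is not meant.

How it is judged:
By the outcome, as a careful person would: the job done as asked, in the order asked, and still so for the second after the job is handed in, with the robot touching nothing.
It also fails if it takes over 128 s, if anything falls off the work surface, if the arm or the gripper's body presses on something with over 40 N, if the wrist force passes 120 N, or if a joint passes its speed limit or range.

## Working session

There is one attempt and no reset: what is moved stays moved. The work goes in short steps, Python scripts to look and compute and a tool call to move; the robot and the scene stay as the last step left them, time stands still between calls to the robot, and variables do not carry over. Pictures are saved under pics/ and viewed, at most 14 in all, crops included, and the job is handed in when it is done.

Besides the shell and the picture viewer there is one more tool, called after "Emit:" as a command line: name --pt "numbers of a row" for each row, then --argument value for the rest. move_arm: Moves the arm, as the interface text tells. Its arguments: {"type":"object","properties":{"motion":{"type":"array","items":{"type":"array","items":{"type":"number"}}},"newtons":{"type":"number"}},"required":["motion"]}

```bash
mkdir -p pics; cat > h.py <<'E'
import numpy as np,cv2
from scipy.spatial.transform import Rotation as R
from plant import r,eyes,finish_job
def snap(n,f=None):
    s=eyes.snapshot(n)
    if f: cv2.imwrite('pics/'+f,s['frame'][:,:,::-1])
    return s
def world(s):
    K=s['intrinsics'];z=s['z_map'];v,u=np.mgrid[0:400,0:640]
    P=np.stack([(u-K[0,2])/K[0,0]*z,(v-K[1,2])/K[1,1]*z,z,np.ones_like(z)],-1)
    return (P@np.linalg.inv(s['world_to_cam']).T)[...,:3]
def pix(s,p):
    c=s['world_to_cam']@np.r_[p,1];c=c[:3]/c[2];return (s['intrinsics']@c)[:2]
E
python3 - <<'E'
from h import *
s=snap('top','top1.png');snap('scene','scene1.png')
np.savez('top1.npz',**s)
st=r.get_state();print(st['tool_pos'],R.from_quat(st['eef_rot']).as_matrix().round(3),st['clock'])
E
```

```text
[0.2465598  0.57371224 0.23799331] [[-0.919  0.395 -0.001]
 [ 0.395  0.919 -0.002]
 [-0.    -0.002 -1.   ]] 0.1
```

View pics/top1.png

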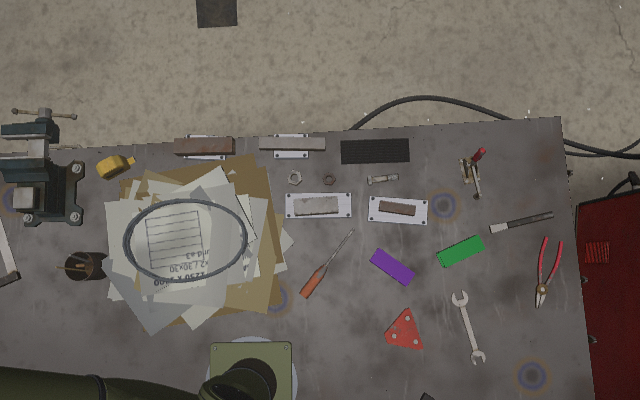

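View pics/scene1.png

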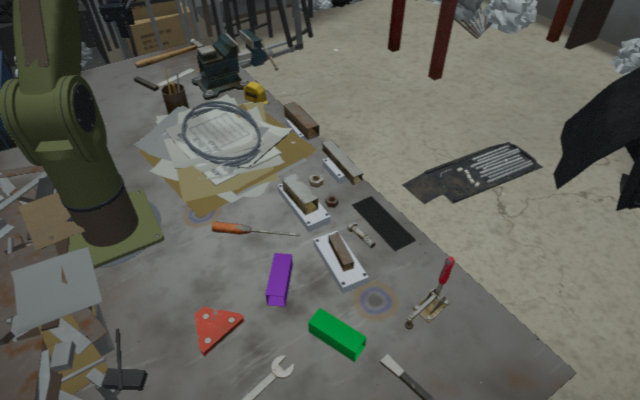

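The top view shows the brown 150 at about (204,146), the grey 170 at (292,143), the grey 110 at (318,205), the brown 90 at (397,208), and the free mat at (375,151). The purple (392,266) and green (460,250) tubes are look-alikes. The 110 mm tube is the pale grey one at (318,205). I'll confirm this in an enlarged crop and measure.

```bash
python3 - <<'E'
from h import *
s=dict(np.load('top1.npz'));P=world(s)
f=s['frame'][115:235,165:445];cv2.imwrite('pics/crop1.png',cv2.resize(f,(800,343),interpolation=cv2.INTER_CUBIC)[:,:,::-1])
for n,(u,v) in dict(b=(204,146),g=(292,143),g2=(318,205),b2=(397,208),mat=(375,151)).items():
    A=P[v-28:v+28,u-42:u+42].reshape(-1,3);h=P[v,u,2];print(n,P[v,u].round(3))
    for nm,m in (('tube',abs(A[:,2]-h)<.006),('block',abs(A[:,2]-.025)<.004)):
        if m.sum()>20:
            Q=A[m,:2].astype(np.float32)*1000;print(' ',nm,m.sum(),cv2.minAreaRect(Q),np.median(A[m,2]))
E
```

```text
b [0.596 0.107 0.065]
  tube 917 ((578.9795532226562, 111.25587463378906), (151.0171661376953, 84.34068298339844), 89.59343719482422) 0.06432102410715035
  block 271 ((585.8602294921875, 118.15320587158203), (211.76138305664062, 100.70506286621094), 86.80188751220703) 0.02466851606716247
g [ 0.601 -0.116  0.054]
  tube 771 ((602.7903442382812, -114.67108917236328), (167.0222625732422, 32.584716796875), 87.50263977050781) 0.054611352403452385
  block 317 ((601.422119140625, -105.6631851196289), (188.23463439941406, 62.73693084716797), 88.7739028930664) 0.024761032868741317
g2 [ 0.439 -0.18   0.069]
  tube 532 ((439.3891906738281, -173.96397399902344), (40.01953125, 109.29315185546875), 2.6492295265197754) 0.0661726544089084
  block 794 ((447.37835693359375, -173.32022094726562), (138.16705322265625, 184.0599822998047), 1.4228956699371338) 0.02506116175554407
b2 [ 0.429 -0.377  0.052]
  tube 353 ((430.65118408203125, -377.8897705078125), (90.17727661132812, 25.58415985107422), 80.17219543457031) 0.05037450733275195
  block 971 ((448.75213623046875, -381.1836853027344), (155.03668212890625, 108.15875244140625), 84.79170227050781) 0.025129925191346825
mat [ 0.586 -0.331  0.003]
  tube 3626 ((584.366943359375, -330.19854736328125), (220.3302459716797, 141.12506103515625), 88.79985046386719) 0.0015618498465244102
  block 56 ((515.2185668945312, -303.8151550292969), (164.91278076171875, 9.904951095581055), 89.66200256347656) 0.022901746854624316
```

View pics/crop1.png

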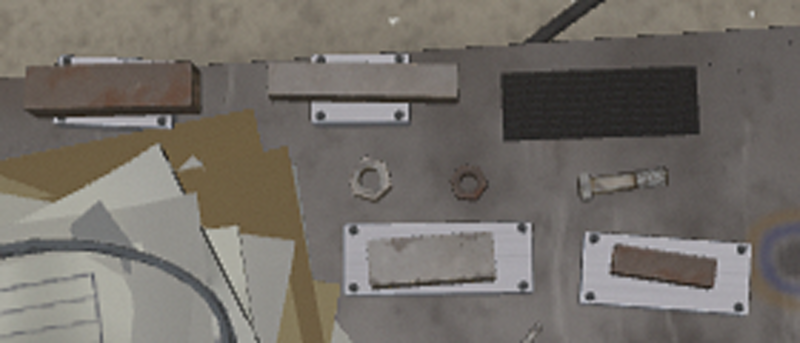

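```bash
cat >> h.py <<'E'
def plan(*wps,start=None):
    """wps: (x,y,z,yaw deg of tool y axis from world x), mm. prints the row of each call"""
    if start is None:
        st=r.get_state();p=np.array(st['tool_pos'])*1000;Rm=R.from_quat(st['eef_rot'])
    else: p=np.array(start[:3],float);Rm=down(start[3])
    for w in wps:
        t=np.array(w[:3],float);Rt=down(w[3])
        d=Rm.inv().apply(t-p);rv=np.degrees((Rm.inv()*Rt).as_rotvec())
        print(w,'->',d.round(1),rv.round(2),'rows',np.ceil(max(np.linalg.norm(d)/62.5,np.linalg.norm(rv)/10.7)))
        p,Rm=t,Rt
def down(a):
    a=np.radians(a);y=np.array([np.cos(a),np.sin(a),0]);z=np.array([0,0,-1.]);return R.from_matrix(np.c_[np.cross(y,z),y,z])
E
python3 - <<'E'
from h import *
s=dict(np.load('top1.npz'));P=world(s)
for (a,b,c,d) in [(.1,.42,.2,.65),(.2,.5,.25,.42),(.38,.7,.42,.6),(.38,.7,-.5,.25)]:
    m=(P[...,0]>a)&(P[...,0]<b)&(P[...,1]>c)&(P[...,1]<d)&(s['z_map']>0);print(P[m][:,2].max().round(3))
plan((380,300,260,30),(500,0,280,0),(510,-170,260,0))
E
```

```text
0.682
0.165
0.162
0.089
(380, 300, 260, 30) -> [-230.6 -198.9  -21.7] [-0.09  0.04 36.75] rows 5.0
(500, 0, 280, 0) -> [-319.8  -46.1  -20. ] [ 0.  0. 30.] rows 6.0
(510, -170, 260, 0) -> [-170.   10.   20.] [0. 0. 0.] rows 3.0
```

Emit:
move_arm --pt "-231 -199 -22 0 0 36.75 0" --pt "-231 -199 -22 0 0 36.75 0" --pt "-231 -199 -22 0 0 36.75 0" --pt "-231 -199 -22 0 0 36.75 0" --pt "-231 -199 -22 0 0 36.75 0"

```text
clock: 0.72
tool_pos: [0.3811, 0.2979, 0.2608]
eef_rot: [0.501, 0.866, -0.0, 0.0]
contact_force: [1.1, -0.2, 0.6]
opening: 1.0
finger_force: 0.0
```

Emit:
move_arm --pt "-300 -43 -20 0 0 30 0" --pt "-300 -43 -20 0 0 30 0" --pt "-300 -43 -20 0 0 30 0" --pt "-300 -43 -20 0 0 30 0" --pt "-300 -43 -20 0 0 30 0"

```text
clock: 1.35
tool_pos: [0.4936, 0.0166, 0.2807]
eef_rot: [0.707, 0.707, -0.0, 0.0]
contact_force: [1.0, 0.2, -0.5]
opening: 0.996
finger_force: 0.0
```

```bash
python3 - <<'E'
from h import *
s=snap('wrist','w1.png');np.savez('w1.npz',**s)
st=r.get_state();print(st['tool_pos'],st['q'],st['clock'])
plan((500,-130,300,0),(500,-310,300,0))
E
```

```text
[0.49618825 0.00788256 0.28142688] [-0.18474166  0.46188935  0.10857443  1.90309397 -0.05975749  0.7766522
 -0.05677765] 1.4
(500, -130, 300, 0) -> [-137.9    5.5  -17.7] [ 0.22  0.35 -0.68] rows 3.0
(500, -310, 300, 0) -> [-180.    0.    0.] [0. 0. 0.] rows 3.0
```

View pics/w1.png

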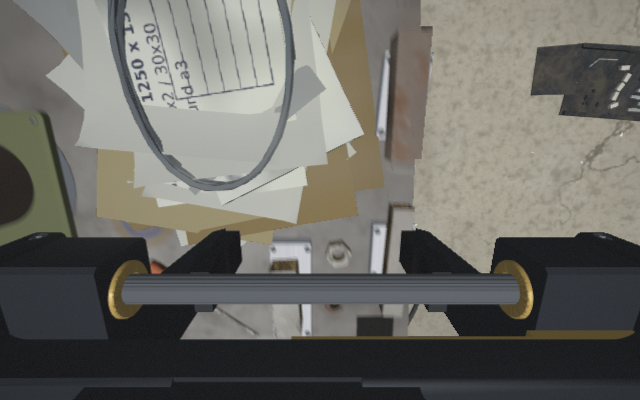

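The wrist view looks toward +y, ahead of the fingers. It shows the 150 tube at (405,90) and the 170 and 110 blocks at (380,250) and (290,270). I'll sweep for close views of the rest.

Emit:
move_arm --pt "-60 5 -20 0 0 0 0" --pt "-60 5 -20 0 0 0 0" --pt "-60 5 -20 0 0 0 0"

```text
clock: 1.78
tool_pos: [0.4978, -0.0405, 0.3004]
eef_rot: [0.707, 0.707, 0.0, -0.001]
contact_force: [-0.7, 0.5, 0.4]
opening: 0.998
finger_force: 0.0
```

```bash
python3 - <<'E'
from h import *
s=snap('wrist','w2.png');np.savez('w2.npz',**s)
E
```

Emit:
move_arm --pt "-230 5 0 0 0 0 0" --pt "-230 5 0 0 0 0 0" --pt "-230 5 0 0 0 0 0" --pt "-230 5 0 0 0 0 0" --pt "-230 5 0 0 0 0 0"

```text
clock: 2.45
tool_pos: [0.5026, -0.2735, 0.2999]
eef_rot: [0.708, 0.706, -0.001, 0.0]
contact_force: [0.1, 1.0, -1.5]
opening: 1.002
finger_force: 0.0
```

```bash
python3 - <<'E'
from h import *
s=snap('wrist','w3.png');np.savez('w3.npz',**s)
E
```

Emit:
move_arm --pt "-200 0 0 0 0 0 0" --pt "-200 0 0 0 0 0 0" --pt "-200 0 0 0 0 0 0" --pt "-200 0 0 0 0 0 0" --pt "-200 0 0 0 0 0 0"

```text
clock: 3.12
tool_pos: [0.5044, -0.4688, 0.2998]
eef_rot: [0.706, 0.708, 0.001, -0.001]
contact_force: [-0.1, 0.3, -0.3]
opening: 1.0
finger_force: 0.0
```

```bash
python3 - <<'E'
from h import *
s=snap('wrist','w4.png');np.savez('w4.npz',**s)
print(r.get_state()['tool_pos'])
I=[np.load(f'w{i}.npz')['frame'][:260] for i in (2,3,4)]
cv2.imwrite('pics/w234.png',cv2.resize(np.vstack(I),(492,600),interpolation=cv2.INTER_AREA)[:,:,::-1])
def rect(m,P):
    Q=(P[m][:,:2]*1000).astype(np.float32);return np.array(cv2.minAreaRect(Q)[0]).round(1),np.array(cv2.minAreaRect(Q)[1]).round(1),round(cv2.minAreaRect(Q)[2],2)
boxes=dict(b=(.59,.107,.17,.05),g=(.60,-.115,.1,.05),g2=(.44,-.175,.1,.05),b2=(.43,-.378,.09,.055))
hs=dict(b=.065,g=.055,g2=.065,b2=.05)
for i in (2,3,4):
    s=dict(np.load(f'w{i}.npz'));P=world(s);ok=s['z_map']>0
    for n,(x,y,dy,dx) in boxes.items():
        near=ok&(abs(P[...,0]-x)<.055)&(abs(P[...,1]-y)<.11)
        for nm,h in (('tube',hs[n]),('block',.025)):
            m=near&(abs(P[...,2]-h)<.004)
            if nm=='block': m&=(s['frame'].min(2)>110)
            m=cv2.morphologyEx(m.astype(np.uint8),cv2.MORPH_OPEN,np.ones((3,3)))>0
            if m.sum()>800: print(i,n,nm,m.sum(),*rect(m,P),np.median(P[m][:,2]).round(4))
E
```

```text
[ 0.5049311  -0.46766159  0.30016257]
2 b tube 3756 [601.2 100.9] [ 40.7 125.9] 0.07 0.0656
2 g tube 2318 [ 603.6 -112.3] [168.2  30.6] 87.74 0.0557
2 g2 tube 1282 [ 439.4 -154.3] [40.2 74.8] 2.89 0.0657
2 g2 block 1198 [ 445.  -152.3] [120.1  62.7] 89.29 0.0257
3 g tube 2811 [ 603.  -132.2] [132.1  30.7] 87.69 0.0556
3 g block 1332 [ 603.  -108.6] [89.3 64.4] 88.93 0.0256
3 g2 tube 2957 [ 440.4 -172.2] [ 40.3 109.9] 2.74 0.0656
3 g2 block 2710 [ 445.2 -176.8] [170.2  64. ] 89.59 0.0256
3 b2 tube 947 [ 431.7 -376.1] [90.7 25. ] 80.19 0.0507
3 b2 block 2288 [ 427.8 -376. ] [142.3  64.1] 84.59 0.0256
4 b2 tube 1386 [ 431.7 -376.4] [89.9 25.5] 80.25 0.0506
4 b2 block 3448 [ 427.5 -380.2] [149.8  64.3] 84.67 0.0256
```

View pics/w234.png

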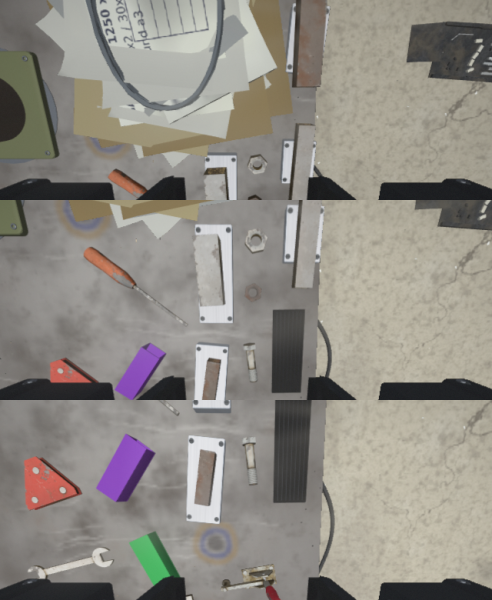

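The views agree. Block_170 is at (445,-177), block_90 at (603,-109) and block_150 at (427.5,-380), and the tubes on them are measured as well. Block_110 still needs one look. First I'll move the 90 offcut to the mat.

```bash
python3 - <<'E'
from h import *
plan((431.7,-376.4,110,-9.75),(431.7,-376.4,28,-9.75),(431.7,-376.4,110,-9.75),(586,-331,110,-1),(586,-331,8,-1))
E
```

```text
(431.7, -376.4, 110, -9.75) -> [ 90.9 -73.  190.4] [ 0.01 -0.18  9.97] rows 4.0
(431.7, -376.4, 28, -9.75) -> [ 0.  0. 82.] [0. 0. 0.] rows 2.0
(431.7, -376.4, 110, -9.75) -> [  0.   0. -82.] [0. 0. 0.] rows 2.0
(586, -331, 110, -1) -> [ 70.9 144.4   0. ] [ 0.    0.   -8.75] rows 3.0
(586, -331, 8, -1) -> [  0.   0. 102.] [0. 0. 0.] rows 2.0
```

Emit:
move_arm --pt "91 -73 190 0 -0.1 10 0.3" --pt "91 -73 190 0 -0.1 10 0.3" --pt "91 -73 190 0 -0.1 10 0.3" --pt "91 -73 190 0 -0.1 10 0.3" --pt "91 -73 190 0 -0.1 10 0.3" --newtons 35

```text
clock: 3.8
tool_pos: [0.4297, -0.375, 0.1095]
eef_rot: [0.765, 0.645, -0.0, -0.003]
contact_force: [0.6, -0.7, -0.4]
opening: 0.697
finger_force: 0.0
```

```bash
cat >> h.py <<'E'
def where():
    ss=[]
    for _ in range(1):
        st=r.get_state();m=R.from_quat(st['eef_rot']).as_matrix()
        print(np.round(np.array(st['tool_pos'])*1000,1),'yaw',np.degrees(np.arctan2(m[1,1],m[0,1])).round(2),'z',m[:,2].round(4),'t',st['clock'],'open',st['opening'],st['finger_force'],st['contact_force'])
E
python3 -c "
from h import *
where();plan((431.7,-376.4,28,-9.75))"
```

```text
[ 429.7 -375.   109.5] yaw -9.74 z [-0.0039  0.0041 -1.    ] t 3.8 open 0.6966333492363677 0.0 [ 0.58636779 -0.68760019 -0.3845428 ]
(431.7, -376.4, 28, -9.75) -> [-1.3  2.6 81.5] [-0.26 -0.19  0.01] rows 2.0
```

Emit:
move_arm --pt "0 1 50 0 0 0 0.3" --pt "0 1 76 0 0 0 0.3" --pt "0 1 81 0 0 0 0.3" --pt "0 1 81 0 0 0 0.3"

```text
clock: 4.3
tool_pos: [0.4328, -0.3808, 0.0311]
eef_rot: [0.766, 0.643, -0.0, 0.002]
contact_force: [-0.3, -0.1, 0.2]
opening: 0.704
finger_force: 0.0
```

Emit:
move_arm --pt "0 0 0 0 0 0 1" --pt "0 0 0 0 0 0 1" --pt "0 0 0 0 0 0 1" --pt "0 0 0 0 0 0 1" --pt "0 0 0 0 0 0 1"

```text
clock: 4.92
tool_pos: [0.4312, -0.3804, 0.0299]
eef_rot: [0.766, 0.643, -0.001, 0.001]
contact_force: [-1.2, 0.0, 2.8]
opening: 0.281
finger_force: 35.0
```

```bash
python3 -c "
from h import *
where()"
```

```text
[ 431.2 -380.4   29.9] yaw -10.0 z [ 0.     -0.0018 -1.    ] t 4.925 open 0.28090998897620234 34.99639719843799 [-1.22736543  0.0052665   2.83954439]
```

Emit:
move_arm --pt "0 0 -40 0 0 0 1" --pt "0 0 -80 0 0 0 1" --pt "0 0 -80 0 0 0 1"

```text
clock: 5.3
tool_pos: [0.4324, -0.3815, 0.112]
eef_rot: [0.766, 0.643, -0.0, 0.003]
contact_force: [0.7, -0.4, -2.7]
opening: 0.282
finger_force: 35.0
```

Emit:
move_arm --pt "74 144 0 0 0 -9 1" --pt "74 144 0 0 0 -9 1" --pt "74 144 0 0 0 -9 1" --pt "74 144 0 0 0 -9 1" --pt "74 144 0 0 0 -9 1"

```text
clock: 5.92
tool_pos: [0.5838, -0.3325, 0.1078]
eef_rot: [0.713, 0.701, -0.002, -0.001]
contact_force: [0.1, -0.9, -0.9]
opening: 0.282
finger_force: 35.0
```

```bash
python3 -c "
from h import *
where();plan((586,-331,10,-1))"
```

```text
[ 583.8 -332.5  107.8] yaw -1.03 z [-0.004 -0.001 -1.   ] t 5.925 open 0.28212382228795796 34.99714265710281 [ 0.07786688 -0.86650518 -0.89025073]
(586, -331, 10, -1) -> [ 1.6  2.6 97.8] [-0.23  0.06 -0.03] rows 2.0
```

Emit:
move_arm --pt "1 2 50 0 0 0 1" --pt "1 2 90 0 0 0 1" --pt "1 2 98 0 0 0 1" --pt "1 2 100 0 0 0 1" --pt "1 2 100 0 0 0 1"

```text
clock: 6.55
tool_pos: [0.588, -0.3327, 0.0107]
eef_rot: [0.714, 0.701, -0.001, 0.002]
contact_force: [0.8, -0.3, -1.1]
opening: 0.282
finger_force: 35.0
```

Emit:
move_arm --pt "0 0 2 0 0 0 1" --pt "0 0 2 0 0 0 1" --pt "0 0 2 0 0 0 0.3" --pt "0 0 2 0 0 0 0.3" --pt "0 0 2 0 0 0 0.3"

```text
clock: 7.18
tool_pos: [0.5878, -0.3314, 0.0074]
eef_rot: [0.713, 0.701, -0.001, 0.0]
contact_force: [0.0, -0.2, 0.6]
opening: 0.596
finger_force: 0.0
```

Emit:
move_arm --pt "0 0 -50 0 0 0 0.3" --pt "0 0 -110 0 0 0 0.3" --pt "60 -10 -170 0 0 0 0.3" --pt "110 -20 -210 0 0 0 0.3" --pt "170 -20 -240 0 0 0 0.3"

```text
clock: 7.8
tool_pos: [0.5712, -0.1853, 0.2345]
eef_rot: [0.714, 0.7, -0.0, 0.001]
contact_force: [0.6, 1.5, -1.1]
opening: 0.703
finger_force: 0.0
```

Emit:
move_arm --pt "150 0 -50 0 0 1 0.3" --pt "150 0 -50 0 0 1 0.3" --pt "150 0 -50 0 0 1 0.3" --pt "150 0 -50 0 0 1 0.3" --pt "150 0 -50 0 0 1 0.3"

```text
clock: 8.43
tool_pos: [0.5738, -0.0375, 0.2821]
eef_rot: [0.72, 0.694, -0.001, 0.001]
contact_force: [-0.5, -0.9, -0.1]
opening: 0.698
finger_force: 0.0
```

```bash
cat >> h.py <<'E'
def rect(s,P,xy,h,bright=None,dx=.055,dy=.11):
    m=(s['z_map']>0)&(abs(P[...,0]-xy[0])<dx)&(abs(P[...,1]-xy[1])<dy)&(abs(P[...,2]-h)<.004)
    if bright: m&=s['frame'].min(2)>bright
    m=cv2.morphologyEx(m.astype(np.uint8),cv2.MORPH_OPEN,np.ones((3,3)))
    n,l,st,_=cv2.connectedComponentsWithStats(m)
    m=np.isin(l,[i for i in range(1,n) if st[i,4]>(30 if bright else 200)])
    if m.sum()<100: return None
    (c,w,a)=cv2.minAreaRect((P[m][:,:2]*1000).astype(np.float32))
    if w[0]>w[1]: w=w[::-1];a-=90
    ok=np.array(c).round(1),np.array(w).round(1),'across yaw',round(a,2),m.sum(),np.median(P[m][:,2]).round(4)
    return ok
E
python3 - <<'E'
from h import *
where();s=snap('wrist','w5.png');np.savez('w5.npz',**s);P=world(s)
print(rect(s,P,(.6,.11),.065));print(rect(s,P,(.6,.11),.025,110,dy=.075))
where()
E
```

```text
[573.8 -37.5 282.1] yaw -2.09 z [-9.e-04 -3.e-03 -1.e+00] t 8.425 open 0.6977498063052777 0.0 [-0.46153195 -0.87375111 -0.08777696]
(array([601.3,  98.2]), array([ 40.2, 121. ]), 'across yaw', 0.09, np.int64(3879), np.float64(0.0656))
(array([604.7, 116.7]), array([ 64. , 109.2]), 'across yaw', -3.82, np.int64(1199), np.float64(0.0255))
[573.7 -38.1 282. ] yaw -2.16 z [-0.0012 -0.0031 -1.    ] t 8.475 open 0.6994305758235302 0.0 [0.06174265 0.14499535 0.21021287]
```

View pics/w5.png

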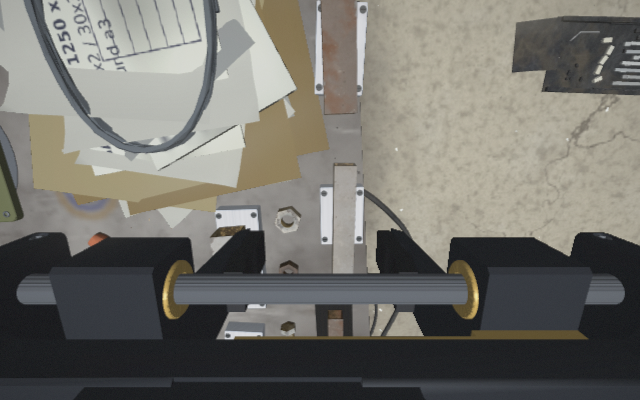

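The view shows the 150 tube at (340,57) and block_110 around it (320-365, 0-95). I'll pick the 150 at (601.3,112.5).

```bash
python3 -c "
from h import *
plan((601.3,112.5,110,0),(601.3,112.5,31,0))"
```

```text
(601.3, 112.5, 110, 0) -> [152.   22.1 171.5] [-0.07  0.18 -2.16] rows 4.0
(601.3, 112.5, 31, 0) -> [ 0.  0. 79.] [0. 0. 0.] rows 2.0
```

Emit:
move_arm --pt "152 22 171 0 0.1 -2.1 0.25" --pt "152 22 171 0 0.1 -2.1 0.25" --pt "152 22 171 0 0.1 -2.1 0.25" --pt "152 22 171 0 0.1 -2.1 0.25" --pt "152 22 171 0 0.1 -2.1 0.25"

```text
clock: 9.1
tool_pos: [0.5996, 0.1158, 0.1082]
eef_rot: [0.706, 0.708, -0.002, -0.002]
contact_force: [-0.5, -0.7, 0.3]
opening: 0.75
finger_force: 0.0
```

Emit:
move_arm --pt "0 0 20 0 0 0 0.25" --pt "0 0 20 0 0 0 0.25" --pt "0 0 20 0 0 0 0.25"

```text
clock: 9.48
tool_pos: [0.6023, 0.113, 0.0927]
eef_rot: [0.707, 0.707, 0.0, 0.001]
contact_force: [0.3, -0.3, -0.3]
opening: 0.747
finger_force: 0.0
```

```bash
python3 -c "
from h import *
where();plan((601.3,112.5,31,0))"
```

```text
[602.3 113.   92.7] yaw -0.05 z [ 1.8e-03 -6.0e-04 -1.0e+00] t 9.475 open 0.74727003415413 0.0 [ 0.34091338 -0.29536743 -0.29373392]
(601.3, 112.5, 31, 0) -> [-0.5 -1.2 61.7] [ 0.1   0.03 -0.05] rows 1.0
```

Emit:
move_arm --pt "-0.5 -0.5 40 0 0 0 0.25" --pt "-0.5 -0.5 57 0 0 0 0.25" --pt "-0.5 -0.5 59 0 0 0 0.25" --pt "-0.5 -0.5 59 0 0 0 0.25"

```text
clock: 9.98
tool_pos: [0.6017, 0.1144, 0.0331]
eef_rot: [0.707, 0.708, 0.001, 0.0]
contact_force: [-0.4, -0.1, 0.2]
opening: 0.745
finger_force: 0.0
```

Emit:
move_arm --pt "0 0 0 0 0 0 1" --pt "0 0 0 0 0 0 1" --pt "0 0 0 0 0 0 1" --pt "0 0 0 0 0 0 1" --pt "0 0 0 0 0 0 1" --newtons 45

```text
clock: 10.6
tool_pos: [0.6012, 0.1146, 0.0327]
eef_rot: [0.706, 0.708, 0.0, 0.0]
contact_force: [-1.0, 0.0, 4.7]
opening: 0.452
finger_force: 45.0
```

```bash
python3 -c "
from h import *
where();plan((601,112,120,0),(500,-130,120,-3),(427.5,-380.2,120,-5.33))"
```

```text
[601.2 114.6  32.7] yaw 0.1 z [ 5.e-04  3.e-04 -1.e+00] t 10.6 open 0.4515240469578902 44.99997932463884 [-1.00614506  0.01734053  4.67554913]
(601, 112, 120, 0) -> [ -2.6  -0.1 -87.3] [ 0.03 -0.02  0.1 ] rows 2.0
(500, -130, 120, -3) -> [-242. -101.    0.] [0. 0. 3.] rows 5.0
(427.5, -380.2, 120, -5.33) -> [-253.7  -59.3    0. ] [0.   0.   2.33] rows 5.0
```

Emit:
move_arm --pt "0 0 -44 0 0 0 1" --pt "0 0 -88 0 0 0 1" --pt "-60 -25 -88 0 0 0 1" --pt "-120 -50 -88 0 0 0 1" --pt "-180 -75 -88 0 0 0 1"

```text
clock: 11.22
tool_pos: [0.5277, -0.0602, 0.1197]
eef_rot: [0.706, 0.708, -0.001, -0.0]
contact_force: [0.2, -1.2, -4.1]
opening: 0.454
finger_force: 45.0
```

Emit:
move_arm --pt "-290 -93 0 0 0 5.4 1" --pt "-290 -93 0 0 0 5.4 1" --pt "-290 -93 0 0 0 5.4 1" --pt "-290 -93 0 0 0 5.4 1" --pt "-290 -93 0 0 0 5.4 1"

```text
clock: 11.85
tool_pos: [0.4348, -0.351, 0.1195]
eef_rot: [0.739, 0.673, -0.0, -0.001]
contact_force: [0.7, -0.7, -2.9]
opening: 0.446
finger_force: 45.0
```

```bash
python3 -c "
from h import *
where();plan((427.5,-378.5,80,-5.33))"
```

```text
[ 434.8 -351.   119.5] yaw -5.37 z [-1.7e-03  5.0e-04 -1.0e+00] t 11.85 open 0.44626852306422515 45.001337584108114 [ 0.69894343 -0.72421307 -2.90324593]
(427.5, -378.5, 80, -5.33) -> [-28.1  -4.6  39.4] [-0.1  -0.02 -0.04] rows 1.0
```

Emit:
move_arm --pt "-28 -4.6 40 0 0 0 1" --pt "-28 -4.6 40 0 0 0 1" --pt "-28 -4.6 40 0 0 0 1" --pt "-28 -4.6 40 0 0 0 1" --pt "-28 -4.6 40 0 0 0 1"

```text
clock: 12.48
tool_pos: [0.4305, -0.3754, 0.081]
eef_rot: [0.738, 0.674, 0.0, 0.0]
contact_force: [-0.6, 0.0, -3.8]
opening: 0.448
finger_force: 45.0
```

```bash
python3 -c "
from h import *
where();eyes.snapshot('top');where();eyes.snapshot('top');where();plan((427.5,-378.5,33,-5.33))"
```

```text
[ 430.5 -375.4   81. ] yaw -5.19 z [ 1.1e-03 -2.0e-04 -1.0e+00] t 12.475 open 0.4480605279144438 44.999946132302284 [-0.5760351   0.00525087 -3.8348316 ]
[ 430.3 -375.6   80.9] yaw -5.21 z [ 9.e-04 -3.e-04 -1.e+00] t 12.525 open 0.45173056485596785 44.99989304691553 [-0.44497433  0.13913736 -4.05785873]
[ 430.1 -375.8   80.8] yaw -5.23 z [ 7.e-04 -3.e-04 -1.e+00] t 12.575 open 0.45158908383709967 45.00005163252354 [ 0.45671691 -0.08840607 -3.319573  ]
(427.5, -378.5, 33, -5.33) -> [-2.9 -2.4 47.8] [0.04 0.01 0.1 ] rows 1.0
```

Emit:
move_arm --pt "0 0 0 0 0 0 1" --pt "0 0 0 0 0 0 1" --pt "0 0 0 0 0 0 1" --pt "0 0 0 0 0 0 1" --pt "0 0 0 0 0 0 1"

```text
clock: 13.2
tool_pos: [0.4294, -0.3763, 0.0802]
eef_rot: [0.739, 0.674, 0.0, -0.0]
contact_force: [-0.0, 0.4, -4.8]
opening: 0.45
finger_force: 45.0
```

Emit:
move_arm --pt "0 0 0 0 0 0 1" --pt "0 0 0 0 0 0 1" --pt "0 0 0 0 0 0 1" --pt "0 0 0 0 0 0 1" --pt "0 0 0 0 0 0 1"

```text
clock: 13.82
tool_pos: [0.4294, -0.3763, 0.0802]
eef_rot: [0.739, 0.674, -0.0, -0.0]
contact_force: [-0.2, -0.3, -4.1]
opening: 0.449
finger_force: 45.0
```

```bash
python3 -c "
from h import *
where();plan((427.5,-378.5,33,-5.33))"
```

```text
[ 429.4 -376.3   80.2] yaw -5.3 z [-2.e-04  1.e-04 -1.e+00] t 13.825 open 0.449229192829507 44.99995440244675 [-0.23843504 -0.27326481 -4.14025891]
(427.5, -378.5, 33, -5.33) -> [-2.4 -1.7 47.2] [-0.01 -0.01  0.03] rows 1.0
```

Emit:
move_arm --pt "-2.3 -1.7 30 0 0 0 1" --pt "-2.3 -1.7 43 0 0 0 1" --pt "-2.3 -1.7 45.5 0 0 0 1" --pt "-2.3 -1.7 45.5 0 0 0 1" --pt "-2.3 -1.7 45.5 0 0 0 1"

```text
clock: 14.45
tool_pos: [0.4281, -0.3787, 0.0354]
eef_rot: [0.739, 0.674, 0.0, 0.001]
contact_force: [-0.6, -0.9, -3.7]
opening: 0.451
finger_force: 45.0
```

Emit:
move_arm --pt "0 0 0 0 0 0 1" --pt "0 0 0 0 0 0 1" --pt "0 0 0 0 0 0 1" --pt "0 0 0 0 0 0 1"

```text
clock: 14.95
tool_pos: [0.4275, -0.3784, 0.0347]
eef_rot: [0.739, 0.674, -0.0, -0.0]
contact_force: [0.2, -0.0, -4.5]
opening: 0.452
finger_force: 45.0
```

```bash
python3 -c "
from h import *
where();plan((427.5,-378.3,32.7,-5.33))"
```

```text
[ 427.5 -378.4   34.7] yaw -5.3 z [-1.e-04  1.e-04 -1.e+00] t 14.95 open 0.4524320937426569 44.999950993806124 [ 0.18006777 -0.02521826 -4.47171726]
(427.5, -378.3, 32.7, -5.33) -> [ 0.1 -0.1  2. ] [-0.01 -0.    0.03] rows 1.0
```

Emit:
move_arm --pt "0 0 1.8 0 0 0 1" --pt "0 0 1.8 0 0 0 1" --pt "0 0 1.8 0 0 0 1" --pt "0 0 1.8 0 0 0 0.25" --pt "0 0 1.8 0 0 0 0.25"

```text
clock: 15.58
tool_pos: [0.4279, -0.3788, 0.0333]
eef_rot: [0.739, 0.674, 0.0, 0.0]
contact_force: [-0.2, -0.1, 0.1]
opening: 0.655
finger_force: 0.0
```

Emit:
move_arm --pt "0 0 0 0 0 0 0.25" --pt "0 0 -40 0 0 0 0.25" --pt "0 0 -100 0 0 0 0.25" --pt "-50 30 -150 0 0 0 0.25" --pt "-90 50 -200 0 0 0 0.25"

```text
clock: 16.2
tool_pos: [0.4647, -0.4613, 0.2212]
eef_rot: [0.739, 0.674, 0.0, 0.0]
contact_force: [1.1, -1.0, -0.8]
opening: 0.746
finger_force: 0.0
```

Emit:
move_arm --pt "0 0 -50 0 0 -5 0.25" --pt "0 0 -50 0 0 -5 0.25" --pt "0 0 -50 0 0 -5 0.25" --pt "0 0 -50 0 0 -5 0.25" --pt "0 0 -50 0 0 -5 0.25"

```text
clock: 16.82
tool_pos: [0.4638, -0.4601, 0.2678]
eef_rot: [0.709, 0.705, -0.0, -0.001]
contact_force: [0.4, -0.0, 0.9]
opening: 0.751
finger_force: 0.0
```

```bash
python3 - <<'E'
from h import *
where();s=snap('wrist','w6.png');np.savez('w6.npz',**s);P=world(s)
print('b150',rect(s,P,(.427,-.38),.025,110));print('t150',rect(s,P,(.427,-.38),.065))
print('t90',rect(s,P,(.587,-.331),.029,dx=.04));print('t110',rect(s,P,(.44,-.172),.065))
E
```

```text
[ 463.8 -460.1  267.8] yaw -0.29 z [-0.0021  0.0018 -1.    ] t 16.825 open 0.7507113194160385 0.0 [ 0.41631226 -0.01262137  0.87846166]
b150 (array([ 427.4, -380.4]), array([ 64.1, 149.9]), 'across yaw', -5.39, np.int64(1469), np.float64(0.0255))
t150 (array([ 427.4, -380.1]), array([ 40.1, 150.2]), 'across yaw', -5.3, np.int64(4604), np.float64(0.0656))
t90 (array([ 588.3, -328.4]), array([25.8, 89.8]), 'across yaw', -0.96, np.int64(1646), np.float64(0.0296))
t110 None
```

View pics/w6.png

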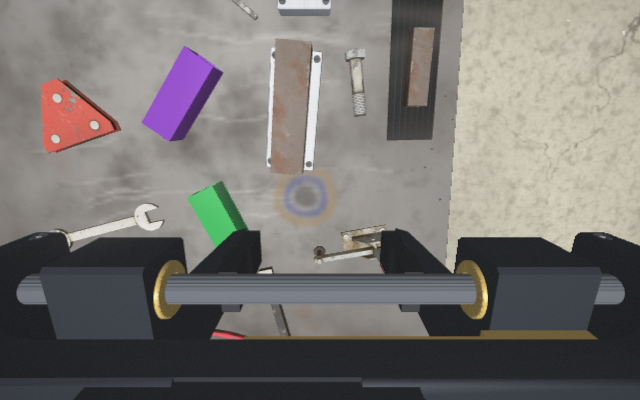

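The 150 tube lies on block_150 at (290,105), within 0.5 mm. The 90 rests on the mat at (420,67). Next I'll take the 110 from (440.4,-172.2).

```bash
python3 -c "
from h import *
plan((440.4,-172.2,110,2.74),(440.4,-172.2,33,2.74))"
```

```text
(440.4, -172.2, 110, 2.74) -> [287.7 -24.7 158.6] [-0.09 -0.08 -3.03] rows 6.0
(440.4, -172.2, 33, 2.74) -> [ 0.  0. 77.] [0. 0. 0.] rows 2.0
```

Emit:
move_arm --pt "260 -24 100 0 0 -3 0.25" --pt "260 -24 100 0 0 -3 0.25" --pt "260 -24 100 0 0 -3 0.25" --pt "260 -24 100 0 0 -3 0.25" --pt "260 -24 100 0 0 -3 0.25"

```text
clock: 17.5
tool_pos: [0.4405, -0.1967, 0.1681]
eef_rot: [0.689, 0.725, -0.0, -0.002]
contact_force: [0.0, -0.4, 0.4]
opening: 0.75
finger_force: 0.0
```

Emit:
move_arm --pt "28 0 68 0 0 0 0.25" --pt "28 0 68 0 0 0 0.25" --pt "28 0 68 0 0 0 0.25" --pt "28 0 68 0 0 0 0.25" --pt "28 0 68 0 0 0 0.25"

```text
clock: 18.12
tool_pos: [0.441, -0.1741, 0.1025]
eef_rot: [0.691, 0.723, 0.0, 0.001]
contact_force: [0.9, -0.3, 0.2]
opening: 0.747
finger_force: 0.0
```

Emit:
move_arm --pt "0 0 0 0 0 0 0.25" --pt "0 0 0 0 0 0 0.25" --pt "0 0 0 0 0 0 0.25" --pt "0 0 0 0 0 0 0.25"

```text
clock: 18.62
tool_pos: [0.4402, -0.1727, 0.1012]
eef_rot: [0.69, 0.724, -0.0, -0.0]
contact_force: [-0.2, 0.9, -0.1]
opening: 0.75
finger_force: 0.0
```

```bash
python3 -c "
from h import *
where();plan((440.4,-172.2,33,2.74))"
```

```text
[ 440.2 -172.7  101.2] yaw 2.71 z [-2.e-04  1.e-04 -1.e+00] t 18.625 open 0.7503435131312973 0.0 [-0.17296015  0.9152726  -0.0795818 ]
(440.4, -172.2, 33, 2.74) -> [ 0.5  0.2 68.2] [-0.01 -0.01 -0.03] rows 2.0
```

Emit:
move_arm --pt "0.5 0 45 0 0 0 0.25" --pt "0.5 0 66 0 0 0 0.25" --pt "0.5 0 68 0 0 0 0.25" --pt "0.5 0 68 0 0 0 0.25" --pt "0.5 0 68 0 0 0 0.25"

```text
clock: 19.25
tool_pos: [0.4407, -0.1724, 0.0341]
eef_rot: [0.69, 0.724, 0.0, 0.001]
contact_force: [-0.4, 0.9, 0.4]
opening: 0.747
finger_force: 0.0
```

Emit:
move_arm --pt "0 0 0 0 0 0 1" --pt "0 0 0 0 0 0 1" --pt "0 0 0 0 0 0 1" --pt "0 0 0 0 0 0 1" --pt "0 0 0 0 0 0 1"

```text
clock: 19.88
tool_pos: [0.4403, -0.1722, 0.0334]
eef_rot: [0.69, 0.724, 0.0, 0.0]
contact_force: [-1.1, -0.1, 4.6]
opening: 0.45
finger_force: 45.0
```

```bash
python3 -c "
from h import *
where();plan((440.5,-172,125,2.74),(604.7,116.7,125,-3.82),(604.7,116.7,33,-3.82))"
```

```text
[ 440.3 -172.2   33.4] yaw 2.7 z [ 2.e-04 -0.e+00 -1.e+00] t 19.875 open 0.4504224795735418 44.999316427856684 [-1.12382638 -0.0804616   4.59076891]
(440.5, -172, 125, 2.74) -> [  0.2   0.2 -91.6] [ 0.01  0.   -0.04] rows 2.0
(604.7, 116.7, 125, -3.82) -> [280.5 177.8   0. ] [0.   0.   6.56] rows 6.0
(604.7, 116.7, 33, -3.82) -> [ 0.  0. 92.] [0. 0. 0.] rows 2.0
```

Emit:
move_arm --pt "0 0 -50 0 0 0 1" --pt "0 0 -110 0 0 0 1" --pt "40 40 -140 0 0 2 1" --pt "80 80 -180 0 0 4 1" --pt "120 120 -200 0 0 6.5 1"

```text
clock: 20.5
tool_pos: [0.5515, -0.0499, 0.2326]
eef_rot: [0.731, 0.682, -0.0, 0.0]
contact_force: [0.8, -1.0, -2.4]
opening: 0.446
finger_force: 45.0
```

Emit:
move_arm --pt "15 30 -50 0 0 0 1" --pt "15 30 -50 0 0 0 1" --pt "15 30 -50 0 0 0 1" --pt "15 30 -50 0 0 0 1" --pt "15 30 -50 0 0 0 1"

```text
clock: 21.12
tool_pos: [0.5806, -0.0382, 0.2801]
eef_rot: [0.731, 0.683, -0.001, -0.001]
contact_force: [0.4, 1.2, -2.0]
opening: 0.451
finger_force: 45.0
```

```bash
python3 - <<'E'
from h import *
where();s=snap('wrist','w7.png');np.savez('w7.npz',**s);P=world(s)
print('b110',rect(s,P,(.6047,.1167),.025,90,dy=.075),rect(s,P,(.6047,.1167),.025,dy=.075))
print('t170',rect(s,P,(.603,-.1125),.055))
where();plan((604.7,116.7,100,-3.82))
E
```

```text
[580.6 -38.2 280.1] yaw -3.87 z [-0.003 -0.    -1.   ] t 21.125 open 0.45142923141227426 44.99890157952905 [ 0.39769204  1.24142842 -2.02988375]
b110 (array([604.8, 117.3]), array([ 64.1, 109.8]), 'across yaw', -3.81, np.int64(4694), np.float64(0.0256)) (array([604.8, 117.3]), array([ 64.1, 109.8]), 'across yaw', -3.81, np.int64(4721), np.float64(0.0256))
t170 None
[580.9 -38.1 280.3] yaw -3.86 z [-0.0023  0.     -1.    ] t 21.175 open 0.4526946590938367 44.99886514618993 [ 0.10058487  0.15884254 -2.59340355]
(604.7, 116.7, 100, -3.82) -> [156.1  13.7 180.3] [-0.13  0.01 -0.04] rows 4.0
```

Target (604.8, 117.3).

Emit:
move_arm --pt "156.6 14 180 0 0 0 1" --pt "156.6 14 180 0 0 0 1" --pt "156.6 14 180 0 0 0 1" --pt "156.6 14 180 0 0 0 1" --pt "156.6 14 180 0 0 0 1"

```text
clock: 21.8
tool_pos: [0.6033, 0.1222, 0.0973]
eef_rot: [0.728, 0.685, -0.002, -0.003]
contact_force: [0.5, 0.6, -1.7]
opening: 0.449
finger_force: 45.0
```

Emit:
move_arm --pt "0 0 20 0 0 0 1" --pt "0 0 20 0 0 0 1" --pt "0 0 20 0 0 0 1" --pt "0 0 20 0 0 0 1" --pt "0 0 20 0 0 0 1"

```text
clock: 22.42
tool_pos: [0.6066, 0.1177, 0.0818]
eef_rot: [0.73, 0.683, 0.0, 0.0]
contact_force: [-0.1, -0.1, -1.9]
opening: 0.452
finger_force: 45.0
```

```bash
python3 -c "
from h import *
where();plan((604.8,117.3,33.2,-3.82))"
```

```text
[606.6 117.7  81.8] yaw -3.81 z [ 1.e-03  4.e-04 -1.e+00] t 22.425 open 0.4518973751457329 44.99877322465181 [-0.11670054 -0.1144649  -1.92171329]
(604.8, 117.3, 33.2, -3.82) -> [-0.6 -1.8 48.6] [ 0.05 -0.02  0.01] rows 1.0
```

Emit:
move_arm --pt "-0.5 -1.2 30 0 0 0 1" --pt "-0.5 -1.2 44 0 0 0 1" --pt "-0.5 -1.2 46 0 0 0 1" --pt "-0.5 -1.2 46 0 0 0 1" --pt "-0.5 -1.2 46 0 0 0 1"

```text
clock: 23.05
tool_pos: [0.6057, 0.1175, 0.036]
eef_rot: [0.73, 0.683, 0.001, 0.0]
contact_force: [-0.4, -0.1, -2.3]
opening: 0.449
finger_force: 45.0
```

Emit:
move_arm --pt "0 0 0 0 0 0 1" --pt "0 0 0 0 0 0 1" --pt "0 0 0 0 0 0 1" --pt "0 0 0 0 0 0 1" --pt "0 0 0 0 0 0 1"

```text
clock: 23.68
tool_pos: [0.605, 0.1174, 0.0352]
eef_rot: [0.73, 0.683, -0.0, -0.0]
contact_force: [0.3, 0.7, -1.8]
opening: 0.447
finger_force: 45.0
```

```bash
python3 -c "
from h import *
where();plan((604.8,117.3,33.2,-3.82))"
```

```text
[605.  117.4  35.2] yaw -3.8 z [-2.e-04  1.e-04 -1.e+00] t 23.675 open 0.4469419942443951 44.998804181814194 [ 0.26773388  0.65822074 -1.80114243]
(604.8, 117.3, 33.2, -3.82) -> [-0.1 -0.1  2. ] [-0.01 -0.    0.02] rows 1.0
```

Emit:
move_arm --pt "0 0 1.8 0 0 0 1" --pt "0 0 1.8 0 0 0 1" --pt "0 0 1.8 0 0 0 1" --pt "0 0 1.8 0 0 0 0.25" --pt "0 0 1.8 0 0 0 0.25"

```text
clock: 24.3
tool_pos: [0.6052, 0.1175, 0.0335]
eef_rot: [0.73, 0.683, 0.0, 0.0]
contact_force: [-0.1, -0.2, 0.1]
opening: 0.649
finger_force: 0.0
```

Emit:
move_arm --pt "0 0 0 0 0 0 0.25" --pt "0 0 -40 0 0 0 0.25" --pt "0 0 -100 0 0 0 0.25" --pt "-50 -10 -150 0 0 0 0.25" --pt "-100 -20 -190 0 0 0 0.25"

```text
clock: 24.92
tool_pos: [0.5808, 0.027, 0.2183]
eef_rot: [0.729, 0.684, 0.001, 0.001]
contact_force: [0.1, -1.6, -0.4]
opening: 0.748
finger_force: 0.0
```

Emit:
move_arm --pt "-60 0 -65 0 0 -1.5 0.25" --pt "-60 0 -65 0 0 -1.5 0.25" --pt "-60 0 -65 0 0 -1.5 0.25" --pt "-60 0 -65 0 0 -1.5 0.25" --pt "-60 0 -65 0 0 -1.5 0.25"

```text
clock: 25.55
tool_pos: [0.5761, -0.0307, 0.2799]
eef_rot: [0.72, 0.694, -0.001, -0.001]
contact_force: [0.2, 0.6, -0.2]
opening: 0.753
finger_force: 0.0
```

```bash
python3 - <<'E'
from h import *
where();s=snap('wrist','w8.png');np.savez('w8.npz',**s);P=world(s)
print('b110',rect(s,P,(.6047,.1167),.025,110,dy=.075));print('t110',rect(s,P,(.6047,.1167),.065))
print('t170',rect(s,P,(.603,-.1125),.055))
plan((603.6,-112.3,110,-2.26),(603.6,-112.3,31,-2.26))
E
```

```text
[576.1 -30.7 279.9] yaw -2.15 z [-2.9e-03  9.0e-04 -1.0e+00] t 25.55 open 0.7528311735316087 0.0 [ 0.23646175  0.62928039 -0.180298  ]
b110 (array([604.6, 117.2]), array([ 63.7, 109.9]), 'across yaw', -3.91, np.int64(1212), np.float64(0.0256))
t110 (array([605., 114.]), array([ 40.2, 103.5]), 'across yaw', -3.63, np.int64(3418), np.float64(0.0656))
t170 (array([ 604.1, -102.2]), array([ 30. , 146.9]), 'across yaw', -2.3, np.int64(2200), np.float64(0.0557))
(603.6, -112.3, 110, -2.26) -> [-80.4  30.9 169.9] [-0.15 -0.03  0.09] rows 4.0
(603.6, -112.3, 31, -2.26) -> [ 0.  0. 79.] [0. 0. 0.] rows 2.0
```

View pics/w8.png

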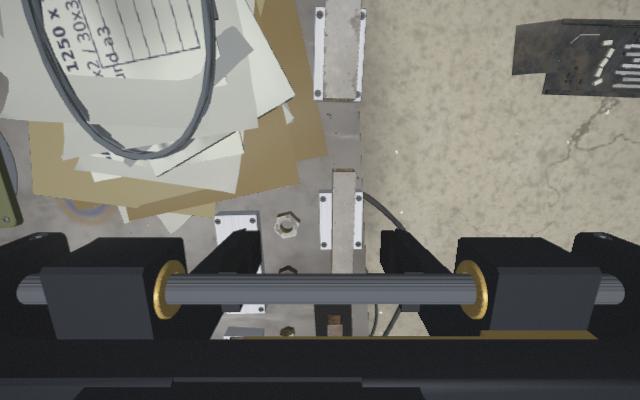

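The 110 tube is on block_110 with its near end flush (about 345,100). The 170 is at (603.6,-113.4), so I'll pick it.

Emit:
move_arm --pt "-81.5 30.5 170 0 0 0 0.3" --pt "-81.5 30.5 170 0 0 0 0.3" --pt "-81.5 30.5 170 0 0 0 0.3" --pt "-81.5 30.5 170 0 0 0 0.3" --pt "-81.5 30.5 170 0 0 0 0.3"

```text
clock: 26.22
tool_pos: [0.6044, -0.1138, 0.112]
eef_rot: [0.721, 0.693, 0.001, -0.0]
contact_force: [-0.5, 0.1, 0.4]
opening: 0.697
finger_force: 0.0
```

Emit:
move_arm --pt "0 0 20 0 0 0 0.3" --pt "0 0 20 0 0 0 0.3" --pt "0 0 20 0 0 0 0.3" --pt "0 0 20 0 0 0 0.3" --pt "0 0 20 0 0 0 0.3"

```text
clock: 26.85
tool_pos: [0.6043, -0.1152, 0.0921]
eef_rot: [0.721, 0.693, 0.0, 0.0]
contact_force: [0.8, 0.3, -0.3]
opening: 0.7
finger_force: 0.0
```

```bash
python3 -c "
from h import *
where();plan((603.6,-113.4,29.5,-2.28))"
```

```text
[ 604.3 -115.2   92.1] yaw -2.29 z [ 1.e-03 -1.e-04 -1.e+00] t 26.85 open 0.6995564409888041 0.0 [ 0.84256325  0.29384744 -0.28953338]
(603.6, -113.4, 29.5, -2.28) -> [ 1.7 -0.8 62.6] [ 0.06  0.   -0.01] rows 2.0
```

Emit:
move_arm --pt "1.5 -0.4 40 0 0 0 0.3" --pt "1.5 -0.4 60 0 0 0 0.3" --pt "1.5 -0.4 62 0 0 0 0.3" --pt "1.5 -0.4 62 0 0 0 0.3" --pt "1.5 -0.4 62 0 0 0 0.3"

```text
clock: 27.48
tool_pos: [0.6044, -0.1139, 0.0305]
eef_rot: [0.721, 0.693, 0.001, 0.001]
contact_force: [0.8, -0.2, 0.0]
opening: 0.702
finger_force: 0.0
```

Emit:
move_arm --pt "0 0 0 0 0 0 1" --pt "0 0 0 0 0 0 1" --pt "0 0 0 0 0 0 1" --pt "0 0 0 0 0 0 1" --pt "0 0 0 0 0 0 1"

```text
clock: 28.1
tool_pos: [0.6037, -0.1136, 0.0295]
eef_rot: [0.721, 0.693, 0.0, -0.0]
contact_force: [-0.5, -0.2, 1.2]
opening: 0.332
finger_force: 45.0
```

```bash
python3 -c "
from h import *
where();plan((603.6,-113.4,115,-2.28),(445.1,-176.8,115,-.41),(445.1,-176.8,80,-.41))"
```

```text
[ 603.7 -113.6   29.5] yaw -2.29 z [ 1.e-04  1.e-04 -1.e+00] t 28.1 open 0.3320911179613182 44.9997822381556 [-0.51790765 -0.18157145  1.17822809]
(603.6, -113.4, 115, -2.28) -> [  0.2  -0.1 -85.5] [ 0.01 -0.01 -0.01] rows 2.0
(445.1, -176.8, 115, -0.41) -> [ -69.7 -155.9    0. ] [ 0.    0.   -1.87] rows 3.0
(445.1, -176.8, 80, -0.41) -> [ 0.  0. 35.] [0. 0. 0.] rows 1.0
```

Emit:
move_arm --pt "0 0 -45 0 0 0 1" --pt "0 0 -85 0 0 0 1" --pt "0 0 -85 0 0 0 1"

```text
clock: 28.48
tool_pos: [0.6053, -0.1141, 0.1166]
eef_rot: [0.721, 0.693, 0.001, 0.002]
contact_force: [-0.2, -0.3, -5.2]
opening: 0.333
finger_force: 45.0
```

Emit:
move_arm --pt "-69.7 -156 0 0 0 -1.9 1" --pt "-69.7 -156 0 0 0 -1.9 1" --pt "-69.7 -156 0 0 0 -1.9 1" --pt "-69.7 -156 35 0 0 -1.9 1" --pt "-69.7 -156 35 0 0 -1.9 1"

```text
clock: 29.1
tool_pos: [0.4426, -0.1763, 0.0769]
eef_rot: [0.71, 0.705, -0.001, -0.003]
contact_force: [-0.4, 0.7, -3.7]
opening: 0.336
finger_force: 45.0
```

Emit:
move_arm --pt "0 0 0 0 0 0 1" --pt "0 0 0 0 0 0 1" --pt "0 0 0 0 0 0 1" --pt "0 0 0 0 0 0 1" --pt "0 0 0 0 0 0 1"

```text
clock: 29.72
tool_pos: [0.445, -0.1771, 0.0796]
eef_rot: [0.71, 0.705, 0.0, 0.0]
contact_force: [0.1, -0.2, -4.0]
opening: 0.336
finger_force: 45.0
```

```bash
python3 -c "
from h import *
where();plan((445.1,-177,29.5,-.41))"
```

```text
[ 445.  -177.1   79.6] yaw -0.39 z [ 3.e-04 -1.e-04 -1.e+00] t 29.725 open 0.3364144086340872 44.99949060380459 [ 0.09379569 -0.2152034  -3.96877583]
(445.1, -177, 29.5, -0.41) -> [ 0.1  0.1 50.1] [0.02 0.   0.02] rows 1.0
```

Emit:
move_arm --pt "0 0.2 30 0 0 0 1" --pt "0 0.2 46 0 0 0 1" --pt "0 0.2 48 0 0 0 1" --pt "0 0.2 48 0 0 0 1" --pt "0 0.2 48 0 0 0 1"

```text
clock: 30.35
tool_pos: [0.4455, -0.1772, 0.032]
eef_rot: [0.71, 0.705, 0.0, 0.0]
contact_force: [-0.3, -1.0, -3.9]
opening: 0.333
finger_force: 45.0
```

Emit:
move_arm --pt "0 0 0 0 0 0 1" --pt "0 0 0 0 0 0 1" --pt "0 0 0 0 0 0 1" --pt "0 0 0 0 0 0 1" --pt "0 0 0 0 0 0 1"

```text
clock: 30.98
tool_pos: [0.4451, -0.1771, 0.0314]
eef_rot: [0.71, 0.705, -0.0, -0.0]
contact_force: [0.3, 0.1, -4.3]
opening: 0.333
finger_force: 45.0
```

```bash
python3 -c "
from h import *
where();plan((445.1,-177,29.5,-.41))"
```

```text
[ 445.1 -177.1   31.4] yaw -0.4 z [-1.e-04  1.e-04 -1.e+00] t 30.975 open 0.3330260072977505 44.99923383817077 [ 0.34295512  0.11075279 -4.2795715 ]
(445.1, -177, 29.5, -0.41) -> [0.1 0.  1.9] [-0.01 -0.01  0.01] rows 1.0
```

Emit:
move_arm --pt "0 0 1.8 0 0 0 1" --pt "0 0 1.8 0 0 0 1" --pt "0 0 1.8 0 0 0 1" --pt "0 0 1.8 0 0 0 0.3" --pt "0 0 1.8 0 0 0 0.3"

```text
clock: 31.6
tool_pos: [0.4453, -0.1771, 0.0298]
eef_rot: [0.71, 0.705, 0.0, 0.0]
contact_force: [0.6, 0.2, -0.3]
opening: 0.539
finger_force: 0.0
```

Emit:
move_arm --pt "0 0 0 0 0 0 0.3" --pt "0 0 -40 0 0 0 0.3" --pt "0 0 -100 0 0 0 0.3" --pt "-45 30 -130 0 0 0 0.3" --pt "-75 60 -170 0 0 0 0.3"

```text
clock: 32.22
tool_pos: [0.5044, -0.2542, 0.2012]
eef_rot: [0.71, 0.704, -0.0, 0.0]
contact_force: [1.3, -0.4, -1.5]
opening: 0.698
finger_force: 0.0
```

Emit:
move_arm --pt "-30 15 -100 0 0 0.5 0.3" --pt "-30 15 -100 0 0 0.5 0.3" --pt "-30 15 -100 0 0 0.5 0.3" --pt "-30 15 -100 0 0 0.5 0.3" --pt "-30 15 -100 0 0 0.5 0.3"

```text
clock: 32.85
tool_pos: [0.5184, -0.2815, 0.2979]
eef_rot: [0.712, 0.702, -0.001, -0.002]
contact_force: [-0.1, 0.2, -0.5]
opening: 0.7
finger_force: 0.0
```

```bash
python3 - <<'E'
from h import *
where();s=snap('wrist','w9.png');np.savez('w9.npz',**s);P=world(s)
print('b170',rect(s,P,(.445,-.177),.025,110));print('t170',rect(s,P,(.445,-.177),.055))
print('b90',rect(s,P,(.603,-.1086),.025,90,dy=.06),rect(s,P,(.603,-.1086),.025,dy=.06))
plan((588.3,-328.4,80,-.96),(588.3,-328.4,9,-.96))
E
```

```text
[ 518.4 -281.5  297.9] yaw -0.85 z [-0.0034  0.0019 -1.    ] t 32.85 open 0.7002582842187727 0.0 [-0.11295808  0.1607018  -0.50863978]
b170 (array([ 445.2, -177.1]), array([ 64.4, 169.3]), 'across yaw', -0.4, np.int64(2467), np.float64(0.0256))
t170 (array([ 445.3, -176.4]), array([ 30.3, 169.8]), 'across yaw', -0.42, np.int64(3328), np.float64(0.0556))
b90 (array([ 602.9, -108.7]), array([64.2, 88.9]), 'across yaw', -0.99, np.int64(3610), np.float64(0.0256)) (array([ 602.9, -108.7]), array([64.2, 88.9]), 'across yaw', -0.99, np.int64(3610), np.float64(0.0256))
(588.3, -328.4, 80, -0.96) -> [-46.1  71.1 217.7] [-0.18 -0.1   0.1 ] rows 4.0
(588.3, -328.4, 9, -0.96) -> [ 0.  0. 71.] [0. 0. 0.] rows 2.0
```

View pics/w9.png

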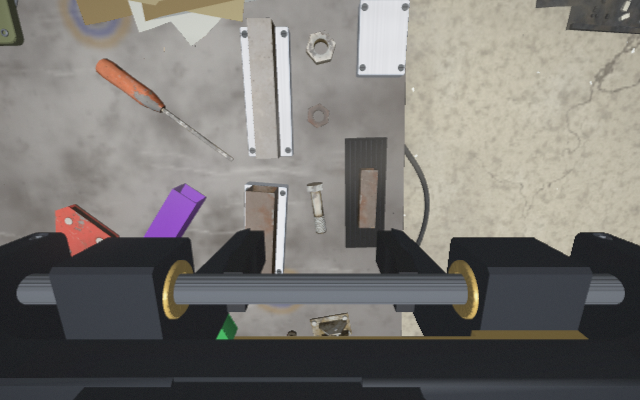

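The 170 is on block_170 (262,88), within 0.7 mm. Block_90 (383,38) is clear, and the 90 tube is on the mat (368,198). I'll pick the 90 with a narrower opening because the bolt at (317,205) is close.

Emit:
move_arm --pt "-46.1 71 218 0 0 0 0.42" --pt "-46.1 71 218 0 0 0 0.42" --pt "-46.1 71 218 0 0 0 0.42" --pt "-46.1 71 218 0 0 0 0.42" --pt "-46.1 71 218 0 0 0 0.42"

```text
clock: 33.52
tool_pos: [0.587, -0.3281, 0.0765]
eef_rot: [0.712, 0.702, -0.001, -0.004]
contact_force: [0.3, 0.4, 0.4]
opening: 0.58
finger_force: 0.0
```

Emit:
move_arm --pt "0 0 10 0 0 0 0.42" --pt "0 0 10 0 0 0 0.42" --pt "0 0 10 0 0 0 0.42" --pt "0 0 10 0 0 0 0.42" --pt "0 0 10 0 0 0 0.42"

```text
clock: 34.15
tool_pos: [0.5899, -0.3299, 0.0722]
eef_rot: [0.713, 0.702, 0.0, 0.0]
contact_force: [0.9, -0.3, 0.4]
opening: 0.578
finger_force: 0.0
```

```bash
python3 -c "
from h import *
where();plan((588.3,-328.4,8.5,-.96))"
```

```text
[ 589.9 -329.9   72.2] yaw -0.9 z [ 7.e-04 -3.e-04 -1.e+00] t 34.15 open 0.5778881697798214 0.0 [ 0.85362603 -0.29328329  0.41780802]
(588.3, -328.4, 8.5, -0.96) -> [ 1.5 -1.6 63.7] [0.04 0.02 0.06] rows 2.0
```

Emit:
move_arm --pt "1.2 -1.2 40 0 0 0 0.42" --pt "1.2 -1.2 60 0 0 0 0.42" --pt "1.2 -1.2 63 0 0 0 0.42" --pt "1.2 -1.2 63 0 0 0 0.42" --pt "1.2 -1.2 63 0 0 0 0.42"

```text
clock: 34.78
tool_pos: [0.5893, -0.3291, 0.0098]
eef_rot: [0.713, 0.702, 0.0, 0.001]
contact_force: [0.1, -0.1, -0.2]
opening: 0.576
finger_force: 0.0
```

Emit:
move_arm --pt "0 0 0 0 0 0 1" --pt "0 0 0 0 0 0 1" --pt "0 0 0 0 0 0 1" --pt "0 0 0 0 0 0 1" --pt "0 0 0 0 0 0 1"

```text
clock: 35.4
tool_pos: [0.5886, -0.3286, 0.0088]
eef_rot: [0.713, 0.702, 0.0, 0.0]
contact_force: [0.0, -0.6, 2.9]
opening: 0.276
finger_force: 45.0
```

```bash
python3 -c "
from h import *
where();plan((588.3,-328.4,105,-.96),(602.9,-108.5,105,-1.03),(602.9,-108.5,70,-1.03))"
```

```text
[ 588.6 -328.6    8.8] yaw -0.9 z [ 2.e-04 -0.e+00 -1.e+00] t 35.4 open 0.2762591583117047 44.99993689454186 [ 0.04177962 -0.58359904  2.91684091]
(588.3, -328.4, 105, -0.96) -> [  0.2  -0.3 -96.2] [0.01 0.   0.06] rows 2.0
(602.9, -108.5, 105, -1.03) -> [220.1  10.9   0. ] [0.   0.   0.07] rows 4.0
(602.9, -108.5, 70, -1.03) -> [ 0.  0. 35.] [0. 0. 0.] rows 1.0
```

Emit:
move_arm --pt "0 0 -50 0 0 0 1" --pt "0 0 -96 0 0 0 1" --pt "0 0 -96 0 0 0 1"

```text
clock: 35.78
tool_pos: [0.5908, -0.33, 0.1082]
eef_rot: [0.713, 0.701, 0.001, 0.003]
contact_force: [0.3, -0.8, -1.9]
opening: 0.28
finger_force: 45.0
```

Emit:
move_arm --pt "220.2 10.7 0 0 0 0.1 1" --pt "220.2 10.7 0 0 0 0.1 1" --pt "220.2 10.7 0 0 0 0.1 1" --pt "220.2 10.7 0 0 0 0.1 1" --pt "220.2 10.7 35 0 0 0.1 1"

```text
clock: 36.4
tool_pos: [0.6044, -0.1031, 0.0698]
eef_rot: [0.711, 0.703, 0.002, 0.0]
contact_force: [0.6, -0.1, -2.4]
opening: 0.282
finger_force: 45.0
```

Emit:
move_arm --pt "0 0 0 0 0 0 1" --pt "0 0 0 0 0 0 1" --pt "0 0 0 0 0 0 1" --pt "0 0 0 0 0 0 1" --pt "0 0 0 0 0 0 1"

```text
clock: 37.02
tool_pos: [0.6028, -0.1088, 0.0701]
eef_rot: [0.713, 0.701, 0.0, 0.0]
contact_force: [-0.3, -0.7, -2.1]
opening: 0.281
finger_force: 45.0
```

```bash
python3 -c "
from h import *
where();plan((602.9,-108.5,29.8,-1.03))"
```

```text
[ 602.8 -108.8   70.1] yaw -1.02 z [ 7.e-04  0.e+00 -1.e+00] t 37.025 open 0.2810864444798971 45.00189568382666 [-0.25726998 -0.73494972 -2.10862167]
(602.9, -108.5, 29.8, -1.03) -> [ 0.3  0.  40.3] [ 0.04 -0.    0.01] rows 1.0
```

Emit:
move_arm --pt "0.2 0.3 25 0 0 0 1" --pt "0.2 0.3 37 0 0 0 1" --pt "0.2 0.3 38 0 0 0 1" --pt "0.2 0.3 38 0 0 0 1" --pt "0.2 0.3 38 0 0 0 1"

```text
clock: 37.65
tool_pos: [0.6034, -0.1085, 0.0323]
eef_rot: [0.713, 0.701, 0.0, 0.0]
contact_force: [-0.7, -0.3, -0.5]
opening: 0.278
finger_force: 45.0
```

Emit:
move_arm --pt "0 0 0 0 0 0 1" --pt "0 0 0 0 0 0 1" --pt "0 0 0 0 0 0 1" --pt "0 0 0 0 0 0 1" --pt "0 0 0 0 0 0 1"

```text
clock: 38.28
tool_pos: [0.6029, -0.1084, 0.0315]
eef_rot: [0.713, 0.701, -0.0, -0.0]
contact_force: [0.7, 0.3, -1.6]
opening: 0.276
finger_force: 45.0
```

```bash
python3 -c "
from h import *
where();plan((602.9,-108.5,29.8,-1.03))"
```

```text
[ 602.9 -108.4   31.5] yaw -1.0 z [-2.e-04  1.e-04 -1.e+00] t 38.275 open 0.2757194562531238 45.0019159227395 [ 0.73581048  0.26319968 -1.6316512 ]
(602.9, -108.5, 29.8, -1.03) -> [-0.1  0.   1.7] [-0.01 -0.    0.03] rows 1.0
```

Emit:
move_arm --pt "0 0 1.6 0 0 0 1" --pt "0 0 1.6 0 0 0 1" --pt "0 0 1.6 0 0 0 1" --pt "0 0 1.6 0 0 0 0.4" --pt "0 0 1.6 0 0 0 0.4"

```text
clock: 38.9
tool_pos: [0.6031, -0.1084, 0.0302]
eef_rot: [0.713, 0.701, 0.0, 0.0]
contact_force: [0.8, 1.2, -0.3]
opening: 0.482
finger_force: 0.0
```

Emit:
move_arm --pt "0 0 0 0 0 0 0.4" --pt "0 0 -40 0 0 0 0.4" --pt "0 0 -100 0 0 0 0.4" --pt "-50 -20 -130 0 0 0 0.4" --pt "-100 -50 -150 0 0 0 0.4"

```text
clock: 39.52
tool_pos: [0.5523, -0.2084, 0.1821]
eef_rot: [0.712, 0.702, 0.001, 0.002]
contact_force: [-0.3, -1.0, -0.7]
opening: 0.603
finger_force: 0.0
```

Emit:
move_arm --pt "-50 -30 -120 0 0 0 0.4" --pt "-50 -30 -120 0 0 0 0.4" --pt "-50 -30 -120 0 0 0 0.4" --pt "-50 -30 -120 0 0 0 0.4" --pt "-50 -30 -120 0 0 0 0.4"

```text
clock: 40.15
tool_pos: [0.52, -0.2553, 0.2982]
eef_rot: [0.713, 0.702, -0.0, -0.002]
contact_force: [0.2, -0.8, 0.7]
opening: 0.599
finger_force: 0.0
```

```bash
python3 - <<'E'
from h import *
where();s=snap('wrist','w10.png');P=world(s);snap('top','top2.png')
for n,c,h in (('90',(.603,-.1086),.05),('170',(.445,-.177),.055)):
    print(n,rect(s,P,c,.025,110,dy=.1),rect(s,P,c,h))
E
```

```text
[ 520.  -255.3  298.2] yaw -0.89 z [-0.0031  0.0022 -1.    ] t 40.15 open 0.5992770427110373 0.0 [ 0.23313872 -0.81876572  0.65346309]
90 (array([ 602.9, -108.8]), array([64.1, 89.3]), 'across yaw', -0.95, np.int64(1712), np.float64(0.0256)) (array([ 602.8, -107.8]), array([25.3, 89.3]), 'across yaw', -1.02, np.int64(1575), np.float64(0.0506))
170 (array([ 445.3, -176.6]), array([ 64.4, 168.6]), 'across yaw', -0.57, np.int64(2311), np.float64(0.0256)) (array([ 445.1, -176.5]), array([ 30.6, 169.6]), 'across yaw', -0.29, np.int64(3160), np.float64(0.0556))
```

View pics/top2.png

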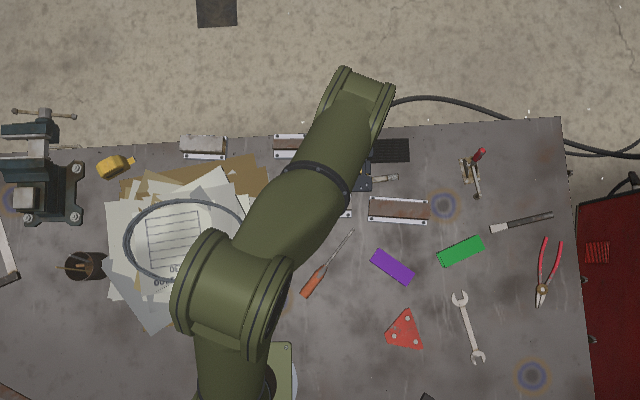

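The top view shows the 110 tube at (203,147), the 150 at (398,210) and an empty mat. The wrist camera puts the 90 and 170 tubes within about 1 mm of their blocks, and the arm is clear of everything.

```bash
python3 -c "
from h import *
print(finish_job())"
```

```text
the job is handed in; nothing more can be done
None
```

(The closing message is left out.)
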